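# Shim and press a ceramic tile in the bonding jig

## Robot

A 6-joint arm with a two-finger parallel gripper is mounted at the origin on the work surface. World frame = base frame: x ahead of the robot, y to its left, z up, the work surface at z = 0. Lengths are in m, angles in rad, forces in N, time in s.
With the tool pointing down it reaches from about 0.25 to 0.775 m from the base axis. Payload 4 kg.
Tool frame: the origin (TCP) lies between the finger pads; the fingertips stand r.tcp_to_tips ahead of it and the grasp point (between the pads) lies 6 mm ahead of it (r.tcp_to_tips is the distance from the TCP to the fingertips, in m); z points along the fingers, y is the line along which they close (so a half turn about z gives the same grasp; the last joint's range is limited). The gripper opens to 85 mm and grips with 20 to 120 N. Pads are 22 mm wide; open, the fingers measure 114 mm over their backs; the gripper's body (76 mm by 85 mm) begins 54 mm behind the grasp point. The pads swing forward as they close: fully open they stand 13 mm farther back than shut.
Start: joints at [-1.252, 0.087, 1.371, -0, 1.684, -0.103], TCP at [0.225, -0.502, 0.256] pointing down, gripper open.
Joint ranges: [-3.1, 3.1], [-0.76, 2.03], [0.27, 2.55], [-1.08, 4.22], [0.17, 2.65], [-2.57, 2.57]. Speed limits (rad/s): [2.79, 2.79, 3.14, 3.14, 3.14, 3.14].

## Interface

Orientations are given as a rotation vector (axis times angle).
In Python, from cell import r, cams gives the robot as it stands.
- The arm moves only by the shell command python3 -m handwheel 'ROWS' [OPENING] [FORCE]. ROWS is a JSON object whose one key "increments" holds a list of rows, each a list of 4 numbers: the shift along the world's x, y, z in cm, then the turn about the world's z in degrees. A call has 1 to 20 rows; each row shifts and turns the commanded pose from where the row before left it; what a row does not reach is not made up. A row lasts 1/10 s, in which the tool goes at most 50 mm and 8.59 degrees, less where a joint would pass 70% of its speed; a pose out of reach is approached as far as the arm can. A call with a gripper value outside its range is refused whole. OPENING is the opening, from 0 (shut) to 1 (fully open), set as the call begins (- or left out, the last holds). The fingers move at their own pace and stop on an object; FORCE is the grip in N (left out, the last holds). Time passes only in rows, so rows that do not move let the fingers close. It gives the time, the measured TCP pose, the force, the opening and the grip force at its end, in the units of the state.
- r.state(): the state, without advancing time (a new reading comes with each control period).
- cams.snapshot(name): name is "side" or "top" or "wrist"; returns the picture (400x640x3 uint8, red, green, blue); there is no depth.
- cams.camera_params(name): a dict with "fx", "fy", "cx", "cy" (pixels), "view" (4x4, takes a point from world to camera coordinates). Camera axes: x right, y down, z forward; pixel columns grow to the right and rows downward; lengths in m; the calibration is good to about 2 mm. A picture is of the moment at which its call begins: read the wrist's pose just before it. camera_params takes no time and is no camera call; for the wrist camera it gives the pose at the moment of the call.
- r.sign_off(): hands the job in; it is judged then, once.
The state is a dict: "clock": time; "joints": joint angles; "dq": joint speeds; "joint_torque": joint torques, N m; "eef_pos": TCP position; "ee_rot": TCP orientation; "contact_force": force on the tool from outside, world axes, zero at the start; "moment": the same for the moment, N m; "grip_width": finger opening in m; "grasp_force": force on a finger pad.
Only numpy, scipy, OpenCV 4.12 (cv2) and the standard library are available. Lean on these libraries where they do the work, as an engineer would, in place of code of your own. Each camera call takes 0.05 s, during which the arm holds its last target. There are 200 camera calls.

## Task

Take the T-shaped aluminium spacer out of its rack slot and slide it, tab up, down into whichever gap beside the white tile in the jig is wide enough for it as it stands (the one at the thin stop block), until it stands on the jig bed, and let go of it. Then take the tile by its handle and, without lifting it, slide it against the spacer until tile, spacer and block are flush, and keep pressing it there: the program finishes while the gripper is still holding the tile pressed (a push of about 10 N). Leave the vials, the camera and the adhesive bottle alone.

Things in the scene. Friction and masses are not known exactly. Their poses are not given: they have to be found in the camera images.
- jig: bonding jig fixed to the bench: grey flat plate, 150 (x) x 270 (y) x 12 thick. Origin at the centre of its underside, on the bench; its top (the bed) is at z = 12. The two stop blocks stand fixed on it at y = +97 and y = -97 (x = 0), square to its axes; which is on which side varies. The tile lies between them.
- thin_block: stop block fixed on the jig bed, aluminium, 100 (x) x 20 (y) x 26 high. Origin at the centre of its underside, on the bed; x and y axes parallel to the jig's. Between it and the tile is the wide gap, 19 to 25 mm, along its x. The spacer belongs here.
- thick_block: stop block fixed on the jig bed, aluminium, 100 (x) x 44 (y) x 26 high, origin and axes as for the thin one. Between it and the tile is the narrow gap, 7 to 13 mm, too narrow for the spacer.
- tile: loose white ceramic tile, 90 (x) x 130 (y) x 10 thick, 260 g, on the bed between the blocks, about square. Origin: centre of its underside. On its centre a rubber disc, 52 diameter, up to z = 14, then an upright flat-sided handle 40 (x) x 22 (y) up to z = 50; gripping it across the 22 mm, fingers square to the jig, squares the tile. Sliding friction 2 to 4 N, more if pressed down.
- grip_top (a point): centre of the top of the tile's handle, 50 above the tile's underside; 62 above the bench.
- spacer: loose aluminium spacer like an upside-down T, about 120 g: blade 80 (x) x 14 thick (y) x 30 high, the lowest 4 mm tapered to 9 thick; on its middle an upright tab 26 (x) x 14 (y) from z = 30 to z = 62. Origin at the centre of its underside, z up. At the start it stands in the rack slot. Grip the tab across its 14 mm (along y). It can go in either way round.
- tab_top (a point): centre of the top of the spacer's tab, 62 above the spacer's underside.
- rack: wooden rack fixed to the bench, 110 (x) x 170 (y) x 34 high. Origin at the centre of its underside. Slot 84 (x) x 18 (y), 22 deep, centred at x = 0, y = +45, holds the spacer (its underside 12 above the bench); two round holes at y = -45, x = -28 and +28 hold vials.
- vial0: amber vial with a white cap, 17 diameter, 59 high, upright in the rack; leave it alone. Origin at its underside.
- vial1: the same, in the other hole; leave it alone.
- camera_unit: black camera, 45 x 50 x 45 with a 30 mm lens barrel towards -x, loose on the bench; leave it alone. Origin under the centre of its case.
- adhesive: white bottle, 42 diameter, 90 high, loose on the bench; leave it alone. Origin at its underside.
There are look-alikes about, which are no part of the job. Of the things like the tile, leave any that is blue; of the rest the smaller one is meant.

How it is judged:
By the outcome, as a careful person would: the job done as asked, in the order asked, and still so for the second after the job is handed in, while the arm keeps its last pose, push and grip.
It also fails if it takes over 54 s, if anything falls off the work surface, if the arm or the gripper's body presses on something with over 40 N, if the wrist force passes 120 N, or if a joint passes its speed limit or range.

## Working session

There is one attempt and no reset: what is moved stays moved. The work goes in short steps, Python scripts to look and compute and a shell command to move; the robot and the scene stay as the last step left them, time stands still between calls to the robot, and variables do not carry over. Pictures are saved under pics/ and viewed, at most 10 in all, crops included, and the job is handed in when it is done.

```bash
ls; mkdir -p pics
python3 - <<'E'
from cell import r,cams
import cv2,numpy as np
print(r.tcp_to_tips); s=r.state(); print(s)
for n in("top","side"):
    cv2.imwrite(f"pics/{n}0.png",cams.snapshot(n)[:,:,::-1])
    p=cams.camera_params(n); print(n,p['fx'],p['cx'],p['cy'],np.round(np.array(p['view']),3).tolist())
E
```

```text
pics
0.025
{'clock': 0.0, 'joints': array([-1.25212609e+00,  8.79647074e-02,  1.37225901e+00,  1.08783380e-05,
        1.68357164e+00, -1.03088240e-01]), 'dq': array([ 7.90783520e-04, -1.57505425e-03, -4.67261554e-04,  2.53663137e-04,
       -6.91569882e-05, -3.58052702e-04]), 'joint_torque': array([-6.30557370e-04, -3.51866877e+01, -3.13273287e+01, -2.74669073e-04,
        1.09438511e-02, -6.51443614e-06]), 'eef_pos': array([ 0.22501939, -0.50138861,  0.25513133]), 'ee_rot': array([-3.06985477e+00, -6.57140584e-01,  3.55105303e-04]), 'contact_force': array([ 0.52662381, -0.3871364 ,  0.90944314]), 'moment': array([ 0.01647675, -0.00605096, -0.05102293]), 'grasp_force': 0.0, 'grip_width': 0.08522240536934675}
top 468.63263786847557 319.5506607142808 205.19058581305987 [[-0.022, -1.0, -0.012, -0.038], [-0.98, 0.023, -0.196, 0.576], [0.196, 0.008, -0.981, 1.051], [0.0, 0.0, 0.0, 1.0]]
side 429.20241692218093 317.95395893439195 198.87473096502256 [[-0.782, -0.623, 0.019, 0.41], [-0.337, 0.397, -0.854, 0.29], [0.524, -0.674, -0.52, 0.623], [0.0, 0.0, 0.0, 1.0]]
```

View pics/top0.png

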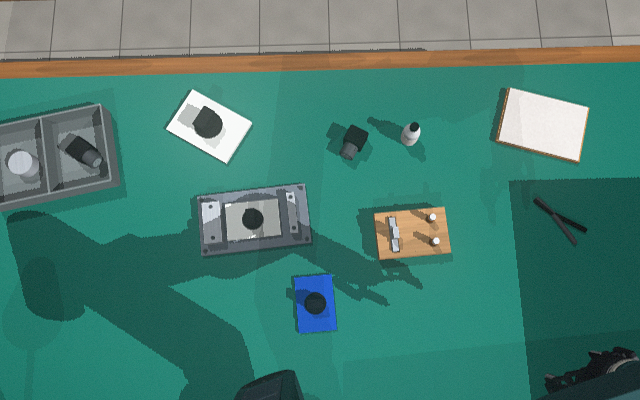

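View pics/side0.png

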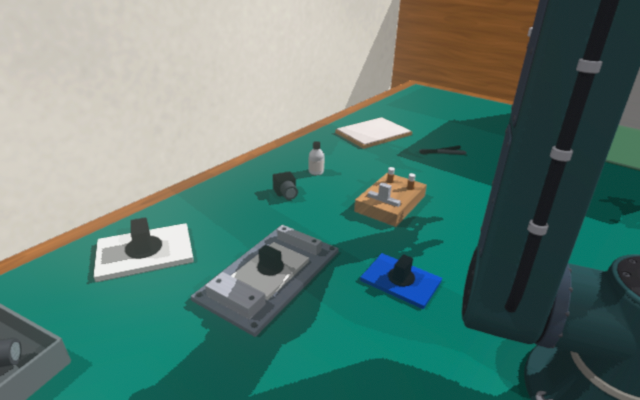

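Three things look like the tile: a large white one at top-view (209,126), a blue one at (315,303), and a white one in the jig at (253,219). The one in the jig fits, since it is the smaller non-blue one and lies between the blocks. I'll confirm this in an enlarged crop, which also shows the rack.

```bash
cat > h.py <<'E'
import numpy as np,cv2
from cell import r,cams
def ray(p,u,v):
    V=np.array(p['view']);R=V[:3,:3];c=-R.T@V[:3,3]
    return c,R.T@np.array([(u-p['cx'])/p['fx'],(v-p['cy'])/p['fy'],1.])
def onz(p,u,v,z):
    c,d=ray(p,u,v);return c+d*(z-c[2])/d[2]
def tri(*obs):
    A=[];b=[]
    for p,u,v in obs:
        c,d=ray(p,u,v);d=d/np.linalg.norm(d);M=np.eye(3)-np.outer(d,d);A.append(M);b.append(M@c)
    x,*_=np.linalg.lstsq(np.vstack(A),np.hstack(b),rcond=None)
    return x
def proj(p,x):
    q=np.array(p['view'])@np.r_[x,1];return p['fx']*q[0]/q[2]+p['cx'],p['fy']*q[1]/q[2]+p['cy']
E
python3 - <<'E'
import cv2,numpy as np
t=cv2.imread('pics/top0.png');s=cv2.imread('pics/side0.png')
a=cv2.resize(t[175:270,190:457],(800,285),interpolation=cv2.INTER_CUBIC)
b=cv2.resize(s[160:335,185:435],(430,301),interpolation=cv2.INTER_CUBIC)
o=np.zeros((590,800,3),np.uint8);o[:285]=a;o[289:,:430]=b;cv2.imwrite('pics/crop0.png',o)
E
```

```text
(no output)
```

View pics/crop0.png

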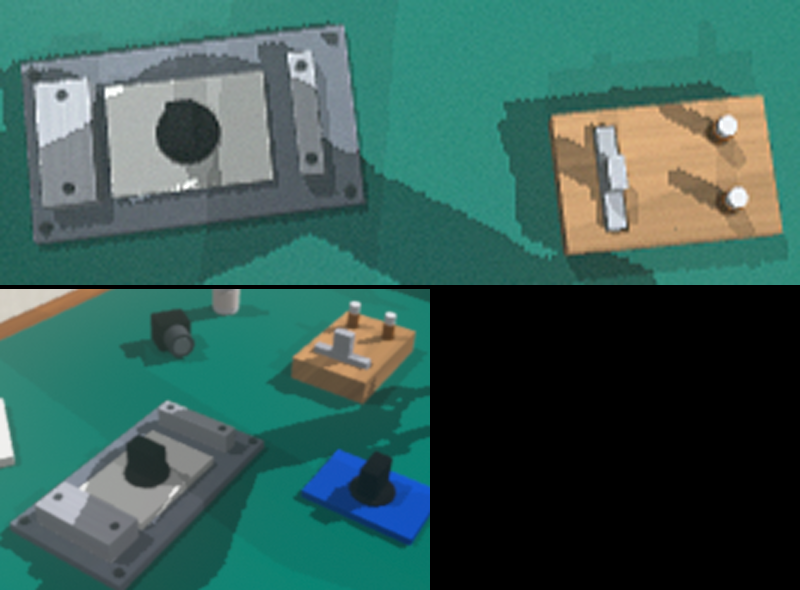

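The crop confirms it: the tile with the dark handle sits in the jig at crop (188,130). The thin block is at the right (crop 305,112; world −y), the thick one at the left (65,140). The T spacer stands in the rack at (612,180), with its tab about at the middle.

Run:
```python
from h import *
T=cams.camera_params('top');S=cams.camera_params('side')
t=lambda u,v:(190+u/2.996,175+v/3); s=lambda u,v:(185+u*250/430,160+(v-289)*175/301)
J=np.array([onz(T,*t(*q),.012)[:2] for q in[(22,66),(345,25),(367,203),(35,243)]])
K=np.array([onz(T,*t(*q),.034)[:2] for q in[(552,114),(763,95),(782,233),(567,255)]])
for n,P in(('jig',J),('rack',K)):
    print(n,P.mean(0).round(4),'sides',[round(float(np.linalg.norm(P[i]-P[(i+1)%4])),4) for i in range(4)])
    d=P[0]-P[1]+P[3]-P[2]; print(' y-axis deg from world y',np.degrees(np.arctan2(-d[0],d[1])))
    d=P[0]-P[3]+P[1]-P[2]; print(' x-axis deg',np.degrees(np.arctan2(d[1],d[0])))
print('tab', tri((T,*t(614,172)),(S,*s(344,334))))
print('grip',tri((T,*t(188,125)),(S,*s(146,440))))
q=r.state();print(np.degrees(np.arctan2(*0*q['eef_pos'][:2]+1)))
W=cams.camera_params('wrist');print(np.round(np.array(W['view']),3).tolist(),W['fx'],W['cx'],W['cy'])
```

```text
jig [0.5525 0.1104] sides [0.2692, 0.1492, 0.2696, 0.147]
 y-axis deg from world y 5.801849044738878
 x-axis deg 5.878995111667655
rack [ 0.5073 -0.2697] sides [0.1701, 0.1109, 0.1702, 0.1129]
 y-axis deg from world y 4.189216685835062
 x-axis deg 3.4738464258413573
tab [ 0.50387396 -0.22300231  0.07190414]
grip [0.55206294 0.10756549 0.0635077 ]
45.0
[[0.41, -0.912, -0.001, -0.549], [-0.875, -0.393, 0.282, -0.036], [-0.258, -0.115, -0.959, 0.38], [0.0, 0.0, 0.0, 1.0]] 298.5842483309534 315.7621306760139 198.76139995637936
```

```bash
python3 -m handwheel '{"increments":[[1.5,1.5,-0.3,-1.2],[3,3,-0.6,-2.2],[3,3,-0.6,-2.2],[3,3,-0.7,-2.2],[3,3,-0.7,-2.2],[3,3,-0.7,-2.2],[3,3,-0.7,-2.2],[3,3,-0.7,-2.2],[3,3,-0.7,-2.2],[2.4,0.3,-0.8,-1.5],[0,0,0,0],[0,0,0,0]]}' 1
cat > look.py <<'E'
from h import *
import sys,pickle
def look(n):
    p=cams.camera_params('wrist');im=cams.snapshot('wrist')[:,:,::-1].copy()
    cv2.imwrite(f'pics/{n}.png',im);pickle.dump(p,open(f'pics/{n}.pkl','wb'))
    s=r.state();v=s['ee_rot'];print(n,s['clock'],s['eef_pos'].round(4),'yaw',np.degrees(2*np.arctan2(v[1],v[0])).round(2))
if __name__=='__main__':look(sys.argv[1])
E
python3 look.py w1
python3 -m handwheel '{"increments":[[0,1.5,0,0],[0,2,0,0],[0,1,0,0],[0,0,0,0]]}'
python3 look.py w2
python3 -c "
import cv2,numpy as np
a=cv2.imread('pics/w1.png');b=cv2.imread('pics/w2.png')
cv2.imwrite('pics/w12.png',np.hstack([a[60:400,120:520],b[60:400,120:520]]))"
```

```text
clock: 1.3
eef_pos: [0.5038, -0.2435, 0.1903]
ee_rot: [-3.139, -0.108, 0.004]
contact_force: [0.8, 0.3, 0.4]
grip_width: 0.0853
grasp_force: 0.0
w1 1.35 [ 0.5036 -0.244   0.191 ] yaw -356.13
clock: 1.75
eef_pos: [0.5038, -0.1977, 0.192]
ee_rot: [3.139, 0.108, 0.001]
contact_force: [-0.0, 0.2, 0.6]
grip_width: 0.0856
grasp_force: 0.0
w2 1.8 [ 0.5039 -0.1986  0.1919] yaw 3.9
```

View pics/w12.png

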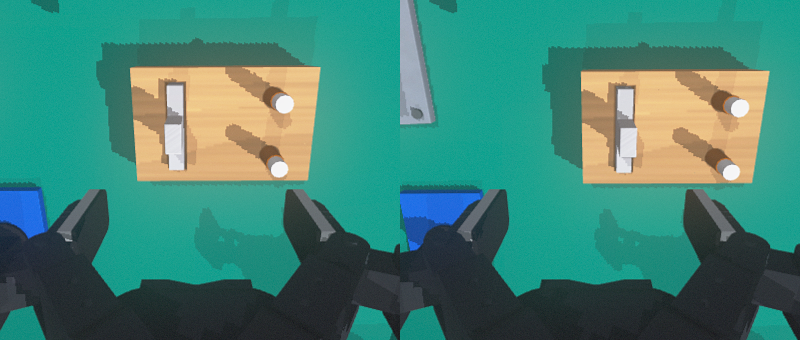

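The rack squares up with the view. The tab top is near crop (174,139) in w1 and (628,142) in w2. I'll enlarge both for pixel accuracy.

```bash
python3 -c "
import cv2,numpy as np
a=cv2.imread('pics/w1.png')[135:240,260:330];b=cv2.imread('pics/w2.png')[135:240,310:380]
o=np.hstack([a,b]);cv2.imwrite('pics/w12z.png',cv2.resize(o,None,fx=5.6,fy=5.6,interpolation=cv2.INTER_CUBIC))"
```

```text
(no output)
```

View pics/w12z.png

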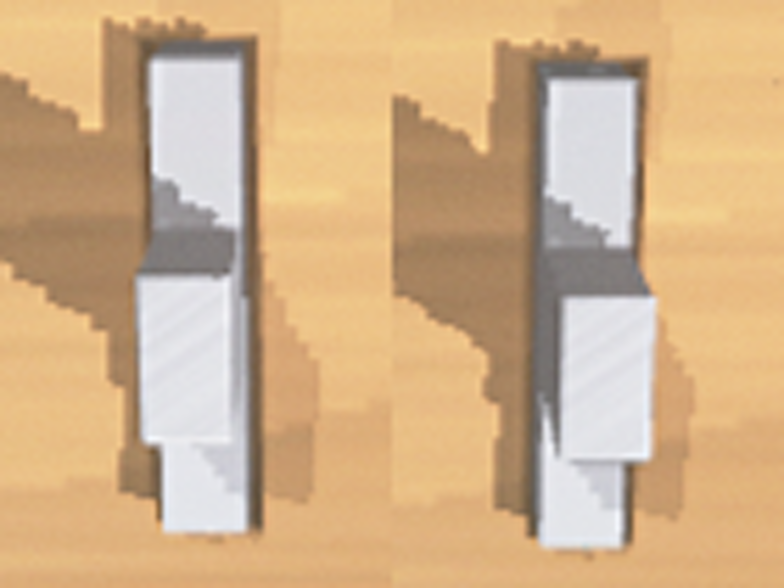

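Run:
```python
from h import *
import pickle
a=pickle.load(open('pics/w1.pkl','rb'));b=pickle.load(open('pics/w2.pkl','rb'))
f=lambda x:(x+.5)/5.6-.5
A=[(137,275),(231,272),(237,440),(142,442)];B=[(559,296),(655,295),(652,461),(556,460)]
P=np.array([tri((a,260+f(u),135+f(v)),(b,310+f(x-392),135+f(y))) for (u,v),(x,y) in zip(A,B)])
print(P.round(4).tolist(),P.mean(0).round(4))
for p,Q,o in((a,A,0),(b,B,1)):
    q=np.array([onz(p,[260,310][o]+f(u-392*o),135+f(v),.074)for u,v in Q]);d=q[0]-q[3]+q[1]-q[2]
    print(q.mean(0),'yaw',np.degrees(np.arctan2(d[1],d[0])),np.linalg.norm(d[:2])/2)
# blade ends at z=.042 (top far edge, near edge)
for p,o,Q in((a,260,[(148,55),(243,55),(249,530),(163,532)]),(b,310,[(546-392,80),(636-392,78),(625-392,547),(541-392,548)])):
    q=np.array([onz(p,o+f(u),135+f(v),.042)for u,v in Q]);d=q[0]-q[3]+q[1]-q[2]
    print('blade',q.mean(0),np.degrees(np.arctan2(d[1],d[0])),np.linalg.norm(d)/2)
```

```text
[[0.5176, -0.2161, 0.0709], [0.5194, -0.2299, 0.0732], [0.4938, -0.2322, 0.0732], [0.4922, -0.2179, 0.0716]] [ 0.5057 -0.224   0.0722]
[ 0.50638929 -0.22417321  0.074     ] yaw 4.510346504631822 0.02554439200269223
[ 0.50615204 -0.22383823  0.074     ] yaw 4.683206856580286 0.02550217012765474
blade [ 0.50644047 -0.22414633  0.042     ] 4.06648307246894 0.08076934600948453
blade [ 0.50615836 -0.22404852  0.042     ] 4.552132746052621 0.08048744959010269
```

The tab centre measures (0.506, −0.224), 72 mm high (expected 74), yaw about 4.4°. Blade and tab sizes match too. Next I position above it and descend.

```bash
python3 -m handwheel '{"increments":[[0.2,-1.2,-1,0.5],[0,-1.3,-2,0],[0,0,-3,0],[0,0,-2,0],[0,0,-1,0],[0,0,0,0],[0,0,0,0]]}' 1
python3 -c "
from h import *
for i in range(1):
    s=r.state();print(s['eef_pos'],np.degrees(2*np.arctan2(s['ee_rot'][1],s['ee_rot'][0])))"
```

```text
clock: 2.5
eef_pos: [0.5065, -0.2246, 0.1019]
ee_rot: [3.139, 0.119, 0.001]
contact_force: [-1.0, -0.5, 0.7]
grip_width: 0.085
grasp_force: 0.0
[ 0.50654469 -0.22461256  0.10186739] 4.339915426666667
```

```bash
python3 -m handwheel '{"increments":[[0,0,-1.5,0],[0,0,-1.5,0],[0,0,-0.5,0],[0,0,0,0],[0,0,0,0]]}' 1
python3 -m handwheel '{"increments":[[0,0,0,0],[0,0,0,0],[0,0,0,0],[0,0,0,0],[0,0,0,0],[0,0,0,0],[0,0,0,0],[0,0,0,0],[0,0,0,0],[0,0,0,0]]}' 0 60
```

```text
clock: 3.0
eef_pos: [0.5062, -0.2237, 0.0662]
ee_rot: [-3.139, -0.12, 0.0]
contact_force: [-0.5, -0.8, 0.4]
grip_width: 0.0851
grasp_force: 0.0
clock: 4.0
eef_pos: [0.5064, -0.2239, 0.0666]
ee_rot: [3.139, 0.12, 0.001]
contact_force: [-0.4, 0.3, 2.8]
grip_width: 0.0133
grasp_force: 58.7
```

```bash
python3 -m handwheel '{"increments":[[0,0,0.5,0],[0,0,1.5,0],[0,0,2,0],[0,0,2.5,0],[0,1.5,2.5,0],[0,3.5,1,0],[0,4,0,0.4],[0,4,0,0.5],[0,4,0,0.5],[0,4,0,0],[0,3,0,0],[-0.6,1,0,0],[0,0,0,0],[0,0,0,0]]}' 0 60
python3 look.py w3
python3 -m handwheel '{"increments":[[0,1.5,0,0],[0,2,0,0],[0,1,0,0],[0,0,0,0],[0,0,0,0]]}'
python3 look.py w4
python3 -c "
import cv2,numpy as np
a=cv2.imread('pics/w3.png');b=cv2.imread('pics/w4.png')
cv2.imwrite('pics/w34.png',np.hstack([a[0:400,120:520],b[0:400,120:520]]))"
```

```text
clock: 5.4
eef_pos: [0.5001, 0.0254, 0.1667]
ee_rot: [3.136, 0.158, 0.001]
contact_force: [-0.2, -0.1, -1.4]
grip_width: 0.0131
grasp_force: 58.7
w3 5.45 [0.5003 0.025  0.1667] yaw 5.7
clock: 5.95
eef_pos: [0.5003, 0.0703, 0.1663]
ee_rot: [3.137, 0.157, -0.0]
contact_force: [-0.1, -1.0, -1.4]
grip_width: 0.0133
grasp_force: 58.7
w4 6.0 [0.5003 0.0702 0.1663] yaw 5.72
```

View pics/w34.png

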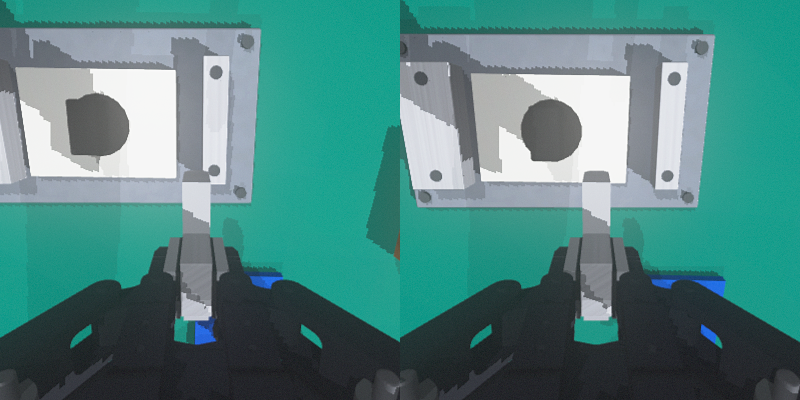

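w3 and w4 show the wide gap, dark bed between the tile's right edge (crop column 176, w4 630) and the thin block's left edge (204, w4 660). The held spacer's blade is visible at columns 183–210. Now I measure the edges subpixel.

```bash
cat > m.py <<'E'
from h import *
import pickle
def edge(n,c0,rows,w,sign):
    g=cv2.cvtColor(cv2.imread(f'pics/{n}.png'),cv2.COLOR_BGR2GRAY).astype(float)
    g=cv2.GaussianBlur(g,(0,0),1.0);P=[]
    for v in rows:
        seg=g[v,c0-w-1:c0+w+2];d=sign*(seg[2:]-seg[:-2])/2;k=int(d.argmax())
        o=0
        if 0<k<len(d)-1:
            a,b,c=d[k-1:k+2];o=.5*(a-c)/(a-2*b+c) if a-2*b+c else 0
        if d[k]>8:P.append((c0-w+k+o,v))
    P=np.array(P)
    if len(P)<5:return None
    k=np.polyfit(P[:,1],P[:,0],1)
    for _ in range(3):
        e=abs(np.polyval(k,P[:,1])-P[:,0]);P=P[e<max(.7,1.5*np.median(e))];k=np.polyfit(P[:,1],P[:,0],1)
    return k,len(P),P
def line(n,e,z):
    p=pickle.load(open(f'pics/{n}.pkl','rb'));k,N,P=e
    q=np.array([onz(p,np.polyval(k,v),v,z)for v in(P[:,1].min(),P[:,1].max())])
    d=q[1]-q[0];yaw=np.degrees(np.arctan2(-d[1],-d[0]))
    return q,yaw
if __name__=='__main__':
    J=np.array([.5525,.1104])
    for n,t,b0,b1,sp0,sp1 in(('w3',296,324,349,303,330),('w4',350,380,407,303,330)):
        for nm,c,rows,z,sg in(('tile',t,range(80,170),.022,-1),('blkL',b0,range(68,172),.038,1),('blkR',b1,range(68,172),.038,-1),('spL',sp0,range(188,230),.142,1),('spR',sp1,range(188,230),.142,-1)):
            e=edge(n,c,rows,6,sg)
            if e is None:print(n,nm,'none');continue
            q,y=line(n,e,z);
            # coords at world x = .56 in jig-aligned sense
            x=.50 if nm[:2]=='sp' else .56
            yy=q[0,1]+(x-q[0,0])*(q[1,1]-q[0,1])/(q[1,0]-q[0,0])
            print(n,nm,'n',e[1],'y@x%.2f'%x,round(yy,4),'yaw',round(y,2))
E
python3 m.py
```

```text
w3 tile n 90 y@x0.56 0.0487 yaw 4.92
w3 blkL n 103 y@x0.56 0.0259 yaw 5.74
w3 blkR n 104 y@x0.56 0.0063 yaw 5.73
w3 spL n 17 y@x0.50 0.0326 yaw 5.77
w3 spR n 39 y@x0.50 0.018 yaw 6.57
w4 tile n 90 y@x0.56 0.049 yaw 4.99
w4 blkL n 104 y@x0.56 0.0259 yaw 5.7
w4 blkR n 87 y@x0.56 0.0063 yaw 5.84
w4 spL n 19 y@x0.50 0.0772 yaw 6.25
w4 spR n 39 y@x0.50 0.0631 yaw 6.11
```

Run:
```python
from h import *
import pickle
for n,Q in(('w3',[('blk',.038,(216,57),(214,184)),('tile',.022,(175,70),(176,178))]),('w4',[('blk',.038,(674-400,63),(668-400,189)),('tile',.022,(229,75),(227,182))])):
    p=pickle.load(open(f'pics/{n}.pkl','rb'))
    for nm,z,a,b in Q:
        A,B=[onz(p,120+u,v,z) for u,v in(a,b)];print(n,nm,((A+B)/2).round(4),np.linalg.norm(A-B).round(4))
# spacer far end top edge w4: crop (597,182)
    u,v={'w3':(197,183),'w4':(197,183)}[n];print('spacer end',onz(p,120+u,v,.142))
```

```text
w3 blk [0.5642 0.0164 0.038 ] 0.0987
w3 tile [0.5582 0.0487 0.022 ] 0.0899
spacer end [0.53903273 0.02895356 0.142     ]
w4 blk [0.5646 0.016  0.038 ] 0.0988
w4 tile [0.5591 0.0485 0.022 ] 0.0897
spacer end [0.53930603 0.07384339 0.142     ]
```

```bash
python3 -m handwheel '{"increments":[[1.5,-1,0,0],[2.5,-1.3,0,0],[1.5,-0.7,-1,0],[0.6,-0.3,-2,0],[0,0,-2,0],[0,0,-1.5,0],[0,0,-0.5,0],[0,0,0,0],[0,0,0,0]]}' 0 60
python3 look.py w5; python3 -c "
import cv2
a=cv2.imread('pics/w5.png')[0:400,160:480];cv2.imwrite('pics/w5c.png',cv2.resize(a,None,fx=1.5,fy=1.5))"
```

```text
clock: 6.9
eef_pos: [0.5617, 0.0381, 0.0974]
ee_rot: [3.137, 0.158, 0.003]
contact_force: [0.3, -0.1, -0.8]
grip_width: 0.0128
grasp_force: 58.7
w5 6.95 [0.5619 0.0382 0.0978] yaw 5.77
```

View pics/w5c.png

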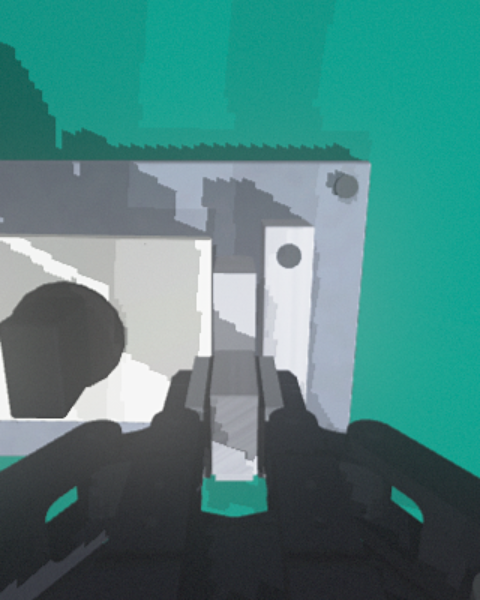

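The blade (columns 213–257) hangs over the gap between the tile edge (212, lower down) and the block edge (264), clear of both. I lower it from here.

```bash
python3 -m handwheel '{"increments":[[0,-0.05,-0.4,0],[0,0,-0.6,0],[0,0,-0.6,0],[0,0,-0.6,0],[0,0,-0.4,0],[0,0,-0.2,0],[0,0,0,0]]}' 0 60
python3 -m handwheel '{"increments":[[0,0,-0.1,0],[0,0,-0.1,0],[0,0,0,0],[0,0,0,0]]}'
```

```text
clock: 7.65
eef_pos: [0.5609, 0.0377, 0.0678]
ee_rot: [-3.138, -0.158, 0.002]
contact_force: [0.1, -0.5, -1.8]
grip_width: 0.0132
grasp_force: 58.7
clock: 8.05
eef_pos: [0.5614, 0.0377, 0.0666]
ee_rot: [3.137, 0.158, 0.001]
contact_force: [-0.2, 0.5, -0.6]
grip_width: 0.0133
grasp_force: 58.9
```

```bash
python3 -m handwheel '{"increments":[[0,0,-0.05,0],[0,0,-0.05,0],[0,0,0,0],[0,0,0,0]]}'
```

```text
clock: 8.45
eef_pos: [0.5615, 0.0377, 0.0667]
ee_rot: [3.137, 0.158, 0.002]
contact_force: [-2.2, -0.1, 5.7]
grip_width: 0.013
grasp_force: 59.7
```

```bash
python3 -m handwheel '{"increments":[[0,0,0,0],[0,0,0,0],[0,0,0,0],[0,0,0,0],[0,0,0,0],[0,0,0.5,0],[0,0,1.5,0],[0,0,3,0],[-2,1,3,0],[-2,1,2,0],[-1,1,1,0],[0,0,0,0],[0,0,0,0]]}' 0.65
python3 look.py w6
python3 -m handwheel '{"increments":[[0.5,1.5,0,0],[0.5,2,0,0],[0,1,0,0],[0,0,0,0],[0,0,0,0]]}'
python3 look.py w7
python3 -c "
import cv2,numpy as np
a=cv2.imread('pics/w6.png');b=cv2.imread('pics/w7.png')
cv2.imwrite('pics/w67.png',np.hstack([cv2.resize(x[40:320,180:440],None,fx=1.5,fy=1.5,interpolation=cv2.INTER_CUBIC) for x in(a,b)]))"
```

```text
clock: 9.75
eef_pos: [0.5113, 0.0677, 0.1751]
ee_rot: [3.137, 0.159, 0.001]
contact_force: [-0.3, -0.5, -1.7]
grip_width: 0.0547
grasp_force: 0.0
w6 9.8 [0.5111 0.0675 0.1742] yaw 5.77
clock: 10.3
eef_pos: [0.5211, 0.1128, 0.1746]
ee_rot: [3.137, 0.159, -0.002]
contact_force: [0.2, -0.1, 0.8]
grip_width: 0.0558
grasp_force: 0.0
w7 10.35 [0.5211 0.1125 0.1749] yaw 5.77
```

View pics/w67.png

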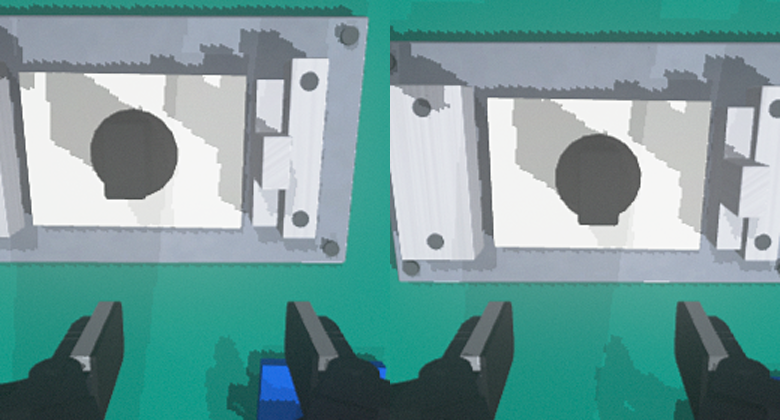

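The spacer stands upright in the gap, and the tab is free. The handle is dark on dark, ending at crop (125,198) and (598,224), so I'll stretch the contrast.

```bash
python3 -c "
import cv2,numpy as np
L=[]
for n,c0,r0 in(('w6',235,105),('w7',285,122)):
    g=cv2.imread(f'pics/{n}.png')[r0:r0+75,c0:c0+70].astype(float)
    d=g.mean(2);print(np.percentile(d,[1,10,20,30,40,50]))
    L.append(cv2.resize(np.clip((d-40)*255/50,0,255).astype(np.uint8),None,fx=5.6,fy=5.6,interpolation=cv2.INTER_CUBIC))
cv2.imwrite('pics/w67z.png',np.hstack(L))"
```

```text
[83.66666667 90.33333333 92.66666667 94.         95.33333333 98.33333333]
[ 85.          91.          93.33333333  95.          96.33333333
 118.5       ]
```

View pics/w67z.png

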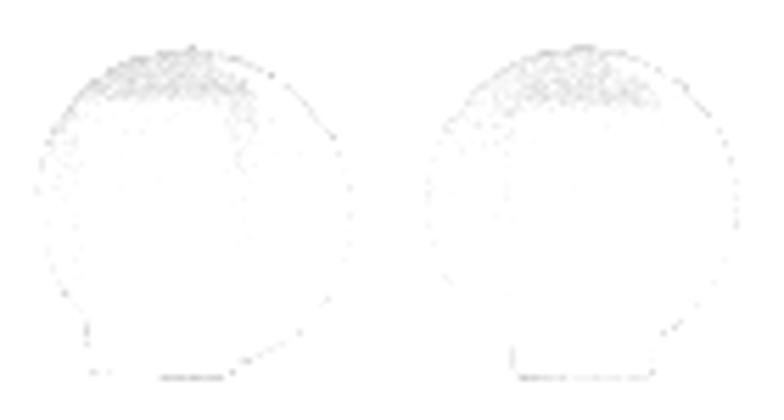

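Run:
```python
from h import *
import pickle
a=pickle.load(open('pics/w6.pkl','rb'));b=pickle.load(open('pics/w7.pkl','rb'))
f=lambda x:(x+.5)/5.6-.5
A=lambda u,v:(a,235+f(u),105+f(v));B=lambda u,v:(b,285+f(u-392),122+f(v))
L=tri(A(87,376),B(513,377));R=tri(A(228,376),B(655,377));print('handle near edge',L,R)
for o in(A(87,376),A(228,376),B(513,377),B(655,377)):print(onz(*o,.062).round(4))
print('disc',tri(A(194,203),B(582,202)),onz(*A(194,203),.026),onz(*B(582,202),.026))
import m
for n,c,bl in(('w6',180+245/1.5,180+292/1.5),('w7',180+(711-390)/1.5,0)):
    e=m.edge(n,round(c),range(100,180),6,-1);q,y=m.line(n,e,.022);print('tile edge',q.round(4).tolist(),y)
for n,c,rr in(('w6',180+32/1.5,range(105,175)),('w7',180+(492-390)/1.5,range(115,190))):
    e=m.edge(n,round(c)-3,rr,8,1);q,y=m.line(n,e,.022);print('tile left edge',q.round(4).tolist(),y)
```

```text
handle near edge [0.53337283 0.12184949 0.06274088] [0.53587812 0.10195714 0.06483683]
[0.5331 0.122  0.062 ]
[0.5351 0.1023 0.062 ]
[0.5333 0.1218 0.062 ]
[0.5354 0.1017 0.062 ]
disc [0.55423238 0.11362966 0.02642458] [0.55457099 0.11359054 0.026     ] [0.55378114 0.11370907 0.026     ]
tile edge [[0.5954, 0.0525, 0.022], [0.5259, 0.0465, 0.022]] 4.964485252857527
tile edge [[0.6036, 0.0531, 0.022], [0.54, 0.0476, 0.022]] 4.901881641712693
tile left edge [[0.5781, 0.1812, 0.022], [0.5175, 0.1759, 0.022]] 4.991297618679257
tile left edge [[0.5838, 0.1817, 0.022], [0.5173, 0.1759, 0.022]] 5.032540611199515
```

The handle centre is at (0.5542, 0.1137), 63 mm high (62 expected). Tile yaw is 4.97°, against 5.75° for the jig. I keep the tool square to the jig.

```bash
python3 -m handwheel '{"increments":[[1.5,0.1,0,0],[1.5,0,-1,0],[0.3,0,-2,0],[0,0,-2.5,0],[0,0,-2.5,0],[0,0,-2,0],[0,0,-1.3,0],[0,0,-0.6,0],[0,0,0,0],[0,0,0,0]]}' 0.65
python3 -m handwheel '{"increments":[[0,0,0,0],[0,0,0,0],[0,0,0,0],[0,0,0,0],[0,0,0,0],[0,0,0,0],[0,0,0,0]]}' 0 60
```

```text
clock: 11.35
eef_pos: [0.555, 0.1136, 0.0575]
ee_rot: [3.138, 0.158, 0.003]
contact_force: [0.1, 0.3, -0.4]
grip_width: 0.0551
grasp_force: 0.0
clock: 12.05
eef_pos: [0.555, 0.1138, 0.0576]
ee_rot: [3.138, 0.158, 0.004]
contact_force: [-0.9, -0.1, 5.0]
grip_width: 0.0215
grasp_force: 61.0
```

```bash
python3 -m handwheel '{"increments":[[0.01,-0.1,0,0],[0.02,-0.2,0,0],[0.02,-0.2,0,0],[0.02,-0.15,0,0],[0,-0.05,0,0],[0,0,0,0],[0,0,0,0]]}' 0 60
python3 -m handwheel '{"increments":[[0.005,-0.05,0,0],[0.005,-0.05,0,0],[0,0,0,0]]}'
```

```text
clock: 12.75
eef_pos: [0.5555, 0.109, 0.0577]
ee_rot: [-3.134, -0.159, -0.004]
contact_force: [-0.8, 6.7, 5.0]
grip_width: 0.021
grasp_force: 61.2
clock: 13.05
eef_pos: [0.5556, 0.1081, 0.0577]
ee_rot: [-3.133, -0.159, -0.004]
contact_force: [-0.6, 7.0, 6.4]
grip_width: 0.0209
grasp_force: 61.3
```

```bash
python3 -m handwheel '{"increments":[[0.01,-0.1,0.03,0],[0.01,-0.1,0.03,0],[0,0,0,0],[0,0,0,0]]}'
python3 -m handwheel '{"increments":[[0.01,-0.1,0,0],[0.01,-0.1,0,0],[0,0,0,0],[0,0,0,0]]}'
```

```text
clock: 13.45
eef_pos: [0.5556, 0.1051, 0.0576]
ee_rot: [-3.135, -0.159, -0.002]
contact_force: [-0.0, 6.2, 4.2]
grip_width: 0.0211
grasp_force: 61.0
clock: 13.85
eef_pos: [0.5555, 0.1049, 0.0579]
ee_rot: [-3.132, -0.159, -0.002]
contact_force: [-1.6, 10.2, 5.6]
grip_width: 0.0209
grasp_force: 61.1
```

```bash
python3 -m handwheel '{"increments":[[0.01,-0.1,0,0],[0,0,0,0],[0,0,0,0],[0,0,0,0]]}'
python3 look.py w8;python3 -c "
import cv2,numpy as np
from h import *
s=cams.snapshot('side')[:,:,::-1]
cv2.imwrite('pics/fin.png',np.hstack([cv2.resize(cv2.imread('pics/w8.png')[30:400,200:450],(400,592)),cv2.resize(s[200:330,215:345],(400,592))[:, :]]))
for i in range(4):cams.snapshot('top');q=r.state();print(q['contact_force'].round(1),q['eef_pos'].round(4))"
```

```text
clock: 14.25
eef_pos: [0.5555, 0.1047, 0.058]
ee_rot: [-3.13, -0.159, -0.002]
contact_force: [-1.3, 12.6, 6.1]
grip_width: 0.0212
grasp_force: 61.1
w8 14.3 [0.5556 0.1047 0.058 ] yaw -354.17
[-2.  12.   6.1] [0.5555 0.1047 0.058 ]
[-0.3 11.6  5.8] [0.5555 0.1047 0.058 ]
[-2.2 12.6  6. ] [0.5555 0.1047 0.058 ]
[-0.8 12.2  6. ] [0.5555 0.1047 0.058 ]
```

View pics/fin.png

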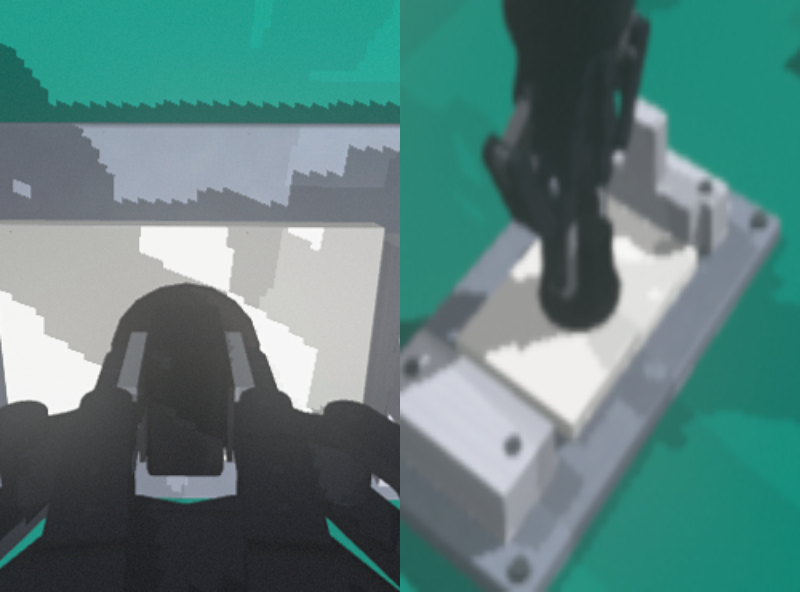

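Run:
```python
import m,numpy as np
for c,s,z,n in((439,-1,.022,'tile'),):
    e=m.edge('w8',c,range(178,260),7,s);q,y=m.line('w8',e,z);print(n,e[1],q.round(4).tolist(),'yaw',y)
    a=np.radians(5.75);b=np.array([.56,.0259])
    for p in q:print('dist from block face mm',(np.dot(p[:2]-b,[-np.sin(a),np.cos(a)])*1e3).round(2))
```

```text
tile 65 [[0.6011, 0.0446, 0.022], [0.5634, 0.0408, 0.022]] yaw 5.698006142658742
dist from block face mm 14.47
dist from block face mm 14.51
```

The tile edge is square (5.70° against 5.75°) and 14.5 mm from the block face. That is the 14 mm blade within calibration error. The push is steady at about 12 N, so I hand in.

```bash
python3 -c "
from cell import r
print(r.sign_off())"
```

```text
the job is handed in; nothing more can be done
None
```

I handed the job in at about 14.5 s: the spacer stands tab up on the jig bed in the gap at the thin block, and the gripper holds the tile square and pressed against it at about 12 N, flush to within camera accuracy (14.5 mm measured for the 14 mm blade).

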